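# Turn the loaf tin's sign to its picture side

### The arm

A 6-joint arm with a two-finger parallel gripper is mounted at the origin on the work surface. World frame = base frame: x ahead of the robot, y to its left, z up, the work surface at z = 0. Lengths are in mm, angles in rad, forces in N, time in s.
With the tool pointing down it reaches from about 300 to 850 mm from the base axis. Payload 5.4 kg.
Tool frame: the origin (TCP) lies at the very end of the fingers, on their centre line; the grasp point (between the pads) lies 19 mm behind it; z points along the fingers, y is the direction in which the jaws open and shut (so a half turn about z gives the same grasp; the last joint's range is limited). The gripper opens to 85 mm and grips with 20 to 120 N. Pads are 22 mm wide; open, the fingers measure 114 mm over their backs; the gripper's body (76 mm by 85 mm) begins 54 mm behind the grasp point. The pads swing forward as they close: fully open they stand 13 mm farther back than shut.
Start: joints at [-1.382, 0.158, 1.597, -0, 1.386, -0.21], TCP at [223.255, -529.871, 231.299] pointing down, gripper open.
Joint ranges: [-2.91, 2.91], [-0.94, 2.29], [0.18, 2.7], [-1.29, 4.43], [0.17, 2.64], [-3, 3]. Speed limits (rad/s): [2.57, 2.57, 3.14, 3.14, 3.14, 3.14].

### API

Orientations are given as a unit quaternion [w, x, y, z].
In Python, from bench import arm gives the robot as it stands. The module is installed in compiled form; this text tells all that it offers.
- The arm moves only by the shell command python3 -m handwheel 'ROWS' [FORCE]. ROWS is JSON, a list of rows, each a list of 7 numbers: the shift along the tool's x, y, z scaled (see below), then the turn, a rotation vector about the tool's x, y, z scaled (see below), then the finger opening in mm, from 0 to 85.4. A call has 1 to 20 rows; each row shifts and turns the commanded pose from where the row before left it, along the tool's axes as they then stand; what a row does not reach is not made up. The controller multiplies each number of a shift by 25 cm and each number of a turn by 1.5 rad. A row lasts 1/8 s, in which the tool goes at most 62.5 mm and 10.7 degrees, less where a joint would pass 70% of its speed; a pose out of reach is approached as far as the arm can. A call with a number of a shift or a turn outside -1 to 1 is refused whole. A call with a gripper value outside its range is refused whole. The fingers move at their own pace and stop on an object; FORCE is the grip in N (left out, the last holds). Time passes only in rows, so rows that do not move let the fingers close. It gives the time, the measured TCP pose, the force and the opening at its end, in the units of the state.
- arm.sense(): the state, without advancing time (a new reading comes with each control period).
- arm.capture(name): name is "scene" or "top" or "wrist"; returns (picture, depth): 420x560x3 uint8, red, green, blue; 420x560 float32, mm along the optical axis (not along the pixel's ray), 0 where there is no reading.
- arm.get_calibration(name): a dict with "K" (3x3 intrinsics, pixels), "k1" (the pictures are not rectified: a ray, as slopes to the right and down, at radius r is drawn at 1 + k1 r^2 times it, then the intrinsics apply), "R" (3x3) and "t" (3): a world point X has camera coordinates R X + t; the wrist camera has in their place "mount" (4x4, takes a point from camera to tool coordinates, whose origin is the TCP and whose axes are the flange's). Camera axes: x right, y down, z forward; pixel columns grow to the right and rows downward; lengths in mm; the calibration is good to about 2 mm. A picture is of the moment at which its call begins: read the wrist's pose just before it. get_calibration takes no time and is no camera call.
- arm.hand_in(): hands the job in, once; it reports no verdict.
Trained networks look in the newest picture that a camera, given by its name, has taken for a name from the list of things; names that differ only in an ending like _2 or _b are one class to them, and where a whole thing is asked for, a point or a joint stands for the part that bears it (a point fixed in the world has none). Each returns a list of dicts, best first, with "conf" (0 to 1); they miss things now and then, are a little off and sometimes report something else, mostly with a low value. They report only what shows in the picture. A call takes as long as a camera call. They do not tell look-alikes from the thing itself.
- arm.search_frame(camera, name): "at" ([x, y, z] in mm, in the coordinates of the camera as it stood for that picture, good to about 4 mm: the middle of the surface that is visible of it).
- arm.regions_of(camera, name): "mask" (420x560 bool, what is visible of it).
- arm.spot_point(camera, name): "at" ([x, y, z] in mm, in the coordinates of the camera as it stood for that picture, good to about 4 mm: a listed point, or the origin of a listed thing).
The state is a dict: "t": time; "q": joint angles; "qd": joint speeds; "tau": joint torques, N m; "eef_pos": TCP position; "orientation": TCP orientation; "wrist_force": force on the tool from outside, world axes, zero at the start; "torque": the same for the moment, N m; "finger_gap": finger opening in mm.
Only numpy, scipy, OpenCV 4.12 (cv2) and the standard library are available. Lean on these libraries where they do the work, as an engineer would, in place of code of your own. Each camera call takes 0.05 s, during which the arm holds its last target. There are 200 camera calls.

### The job

Two small swivelling table signs stand on the baker's bench, each just behind its own bread tin, and both show their blank white side towards their tin. One tin holds a baked loaf, the other is empty: give the sign of the tin with the loaf half a turn on its upright pivot, so that the loaf picture on its back now squarely faces that tin. Do not shift the loaf tin and do not turn the other sign.

Things in the scene. Friction and masses are not known exactly. Their poses are not given: they have to be found in the camera images.
- stand: fixed steel stand of the sign to be turned, behind the tin with the loaf. Origin: centre of its round foot's underside (100 mm across); z: up, the pivot's axis; +x: front, where the tin is. On its post swivels a white panel 130 mm wide, 8 thick, 90 high, centred on the pivot, from 110 to 200 mm above the bench, nothing above it. The other, identical sign is 300 mm or more away.
- sign (a joint): angle of that panel, rad, anticlockwise from above. At 0 its width lies along the stand's y, its blank face looks to +x, the picture (dark wooden loaf shape) to -x; at +pi or -pi the picture looks squarely to +x. Starts within 0.25 of 0. Turns either way, with stops at 4 rad. Even friction: about 1 N pushed near a side edge turns it, and it stays where it is left.
- other_end (a point): on the other sign's panel (same sizes, not to be turned): one end of its top edge, 200 mm above the bench; that sign's pivot axis lies 65 mm from it along its -y.
- loaf_tin: loose dark steel bread tin, 95 x 165 mm and 70 mm high, with a baked loaf in it rising to about 106 mm above the bench; it stands in front of the sign to be turned, its centre 130 to 145 mm from the pivot. Origin: centre of its underside; its long side lies along its y.
Mind the look-alikes: they are no part of the job. What is shaped like the stand but green or purple is not meant.

How it is judged:
By the outcome, as a careful person would: the job done as asked, in the order asked, and still so for the second after the job is handed in, with the robot touching nothing.
It also fails if it takes over 35 s, if anything falls off the work surface, if the arm or the gripper's body presses on something with over 40 N, if the wrist force passes 120 N, or if a joint passes its speed limit or range.

## Working session

There is one attempt and no reset: what is moved stays moved. The work goes in short steps, Python scripts to look and compute and a shell command to move; the robot and the scene stay as the last step left them, time stands still between calls to the robot, and variables do not carry over. Pictures are saved under pics/ and viewed, about 8 in all and at most 12, crops included, and the job is handed in when it is done.

```bash
mkdir -p pics; cat > h.py <<'E'
import numpy as np, cv2
from bench import arm
from scipy.spatial.transform import Rotation as Ro
def world(cam,pts,s=None):
    c=arm.get_calibration(cam); pts=np.atleast_2d(pts)
    if 'mount' in c:
        s=s or arm.sense(); M=np.array(c['mount']); p=pts@M[:3,:3].T+M[:3,3]
        w,x,y,z=s['orientation']; return Ro.from_quat([x,y,z,w]).apply(p)+s['eef_pos']
    return (pts-np.array(c['t']))@np.array(c['R'])
def cloud(cam,depth):
    c=arm.get_calibration(cam);K=np.array(c['K']);h,w=depth.shape
    u,v=np.meshgrid(np.arange(w),np.arange(h))
    d=cv2.undistortPoints(np.stack([u,v],-1).reshape(-1,1,2).astype(float),K,np.array([c['k1'],0,0,0,0.])).reshape(-1,2)
    z=depth.reshape(-1,1).astype(float)
    P=np.hstack([d*z,z]); return world(cam,P).reshape(h,w,3)
E
cat > a.py <<'E'
from h import *
ims=[]
for cam in ['scene','top']:
    im,d=arm.capture(cam); np.savez(cam,im=im,d=d,P=cloud(cam,d))
    cv2.imwrite(f'pics/{cam}0.png',im[:,:,::-1])
    for n in ['stand','sign','other_end','loaf_tin']:
        for f in ['search_frame','spot_point']:
            for r in getattr(arm,f)(cam,n): print(cam,n,f,round(r['conf'],2),world(cam,r['at'])[0].round(0))
print(arm.sense())
E
python3 a.py
```

```text
scene stand search_frame 0.94 [656. -64. 132.]
scene stand search_frame 0.86 [ 542. -387.  128.]
scene stand search_frame 0.78 [ 424. -138.  143.]
scene stand search_frame 0.59 [ 593. -222.  138.]
scene stand spot_point 0.86 [651. -60.   1.]
scene stand spot_point 0.79 [ 421. -141.    0.]
scene stand spot_point 0.62 [ 590. -222.    6.]
scene stand spot_point 0.62 [ 535. -390.    6.]
scene sign search_frame 0.79 [ 542. -386.  160.]
scene sign search_frame 0.69 [652. -58. 161.]
scene sign search_frame 0.69 [559. 229. 161.]
scene sign search_frame 0.65 [ 592. -222.  163.]
scene sign search_frame 0.56 [ 430. -144.  156.]
scene sign search_frame 0.26 [ 759. -252.   77.]Traceback (most recent call last):
  File "a.py", line 8, in <module>
    for r in getattr(arm,f)(cam,n): print(cam,n,f,round(r['conf'],2),world(cam,r['at'])[0].round(0))
             ~~~~~~~~~~~~~~^^^^^^^
ValueError: it knows: loaf_tin, other_end, stand
```

```bash
sed -i "s/'stand','sign',/'stand',/" a.py; python3 a.py
```

```text
scene stand search_frame 0.84 [656. -64. 130.]
scene stand search_frame 0.8 [ 423. -139.  144.]
scene stand search_frame 0.61 [ 595. -222.  139.]
scene stand search_frame 0.61 [ 542. -385.  129.]
scene stand spot_point 0.76 [ 588. -222.    2.]
scene stand spot_point 0.71 [ 535. -387.    4.]
scene stand spot_point 0.66 [652. -59.   2.]
scene stand spot_point 0.6 [ 418. -139.    4.]
scene stand spot_point 0.52 [ 724. -257.   -4.]
scene other_end search_frame 0.7 [ 756. -255.   76.]
scene other_end search_frame 0.58 [558. 230. 160.]
scene other_end spot_point 0.96 [558. 294. 203.]
scene loaf_tin search_frame 0.61 [ 755. -252.   76.]
scene loaf_tin spot_point 0.68 [ 723. -253.   -3.]
top stand search_frame 0.87 [638. -56.   9.]
top stand search_frame 0.79 [ 585. -223.   13.]
top stand search_frame 0.73 [ 429. -135.   12.]
top stand search_frame 0.67 [ 529. -376.   45.]
top stand spot_point 0.97 [ 426. -136.    0.]
top stand spot_point 0.94 [ 534. -383.   -1.]
top stand spot_point 0.89 [ 591. -228.    1.]
top stand spot_point 0.89 [648. -59.  -4.]
top other_end search_frame 0.68 [550. 223. 202.]
top other_end spot_point 0.58 [559. 299. 204.]
top loaf_tin spot_point 0.67 [ 728. -254.    4.]
{'t': 0.9, 'q': array([-1.38210668e+00,  1.58395070e-01,  1.59700422e+00, -2.80909931e-05,
        1.38620148e+00, -2.10079247e-01]), 'qd': array([-0.00127874,  0.00051304,  0.00117108, -0.00127091,  0.00059177,
       -0.00074735]), 'tau': array([ 4.34963886e-05, -3.96012533e+01, -3.31704283e+01, -2.54287434e-04,
        5.81454697e-04,  1.24524519e-05]), 'eef_pos': array([ 223.24308144, -529.87208154,  231.29980335]), 'orientation': array([-4.20340361e-06,  9.80188173e-01,  1.98068535e-01, -1.37626962e-05]), 'wrist_force': array([-0.01173261, -0.14068985,  0.23217259]), 'torque': array([ 0.03985171,  0.01029273, -0.03901111]), 'finger_gap': 85.62490233771823}
```

View pics/scene0.png

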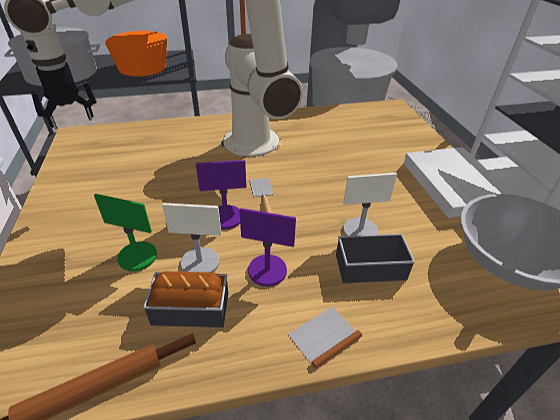

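```bash
ls pics
```

```text
scene0.png
top0.png
```

View pics/top0.png

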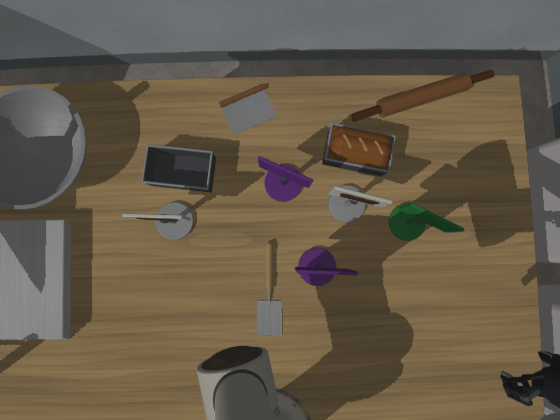

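The scene picture shows the loaf tin at (187,298), with its white sign at (192,220). The empty tin is at (375,258), with the other white sign at (370,190). Green and purple are decoys. So the target stand is near (590,-225). Next I fit the panel and the tin from depth.

```bash
cat > fit.py <<'E'
from h import *
import sys
def fit(cam,P,tag=''):
    P=P.reshape(-1,3)
    n=lambda x,y,r:np.hypot(P[:,0]-x,P[:,1]-y)<r
    a=P[n(590,-225,80)&(P[:,2]>120)&(P[:,2]<206)]
    if len(a)>30:
        (c,s,t)=cv2.minAreaRect(a[:,:2].astype(np.float32)); m=np.median(a[:,:2],0)
        w,v=np.linalg.eigh(np.cov(a[:,:2].T)); nn=v[:,0]*np.sign(v[0,0])
        t=(a[:,:2]-c)@v[:,1]
        print(tag,cam,'panel n',len(a),'rect c',np.round(c,1),'size',np.round(s,1),'normal ang',round(np.arctan2(nn[1],nn[0]),3),'mean',a[:,:2].mean(0).round(1),'zmax',a[:,2].max().round(1))
    b=P[n(727,-254,120)&(P[:,2]>62)&(P[:,2]<76)&(P[:,0]>640)]
    if len(b)>30:
        c,s,t=cv2.minAreaRect(b[:,:2].astype(np.float32)); print(tag,cam,'tin',len(b),np.round(c,1),np.round(s,1),round(t,1), 'box',cv2.boxPoints((c,s,t)).round(0).tolist())
    f=P[n(590,-225,62)&(P[:,2]>3)&(P[:,2]<20)]
    if len(f)>30:
        c,r=cv2.minEnclosingCircle(f[:,:2].astype(np.float32)); print(tag,cam,'foot',len(f),np.round(c,1),round(r,1))
if __name__=='__main__':
    for cam in ['scene','top']: fit(cam,np.load(cam+'.npz')['P'])
E
python3 fit.py
```

```text
scene panel n 1469 rect c [ 590.1 -225.7] size [130.4  13. ] normal ang -0.272 mean [ 592.3 -225. ] zmax 201.9
 scene tin 759 [ 726.3 -254.9] [170.9 100.7] 76.6 box [[658.0, -326.0], [756.0, -350.0], [795.0, -183.0], [697.0, -160.0]]
 scene foot 738 [ 588.1 -230.9] 55.4
 top panel n 536 rect c [ 589.  -224.4] size [128.    9.6] normal ang -0.278 mean [ 587.7 -221.8] zmax 203.5
 top tin 625 [ 726.5 -254.3] [169.2 100.8] 77.0 box [[658.0, -325.0], [756.0, -348.0], [795.0, -183.0], [696.0, -161.0]]
 top foot 751 [ 591.5 -224. ] 60.0
```

```bash
python3 -m handwheel '[[0,0,-0.16,0,0,0,85],[0,0,-0.16,0,0,0,85],[0.1826,-0.0555,0,0,0,0,85],[0.1826,-0.0555,0,0,0,0,85],[0.1826,-0.0555,0,0,0,0,85],[0.1826,-0.0555,0,0,0,0,85],[0.1826,-0.0555,0,0,0,0,85],[0.1826,-0.0555,0,0,0,0,85],[0.1826,-0.0555,0,0,0,0,85],[0.1826,-0.0555,0,0,0,0,85],[0.1826,-0.0555,0,0,0,0,85],[0.1826,-0.0555,0,0,0,0,85],[0,0,0,0,0,-0.1196,85],[0,0,0,0,0,-0.1196,85],[0,0,0,0,0,-0.1196,85],[0,0,0,0,0,-0.1196,85],[0,0,0,0,0,-0.1196,85],[0,0,0,0,0,0,85]]'
cat > st.py <<'E'
from h import *
s=arm.sense(); w,x,y,z=s['orientation']; R=Ro.from_quat([x,y,z,w]).as_matrix()
print('t',s['t'],'pos',s['eef_pos'].round(1),'a',np.arctan2(R[1,0],R[0,0]).round(3),'z',R[:,2].round(3),'q',s['q'].round(3),'F',s['wrist_force'].round(1),'M',s['torque'].round(2),'gap',round(s['finger_gap'],1))
E
python3 st.py
python3 - <<'E'
from fit import *
im,d=arm.capture('wrist'); cv2.imwrite('pics/wrist1.png',im[:,:,::-1])
fit('wrist',cloud('wrist',d))
E
```

```text
t: 3.15
eef_pos: [590.0, -224.7, 311.3]
orientation: [-0.0, 0.798, 0.603, -0.0]
wrist_force: [-0.2, 0.2, 0.6]
finger_gap: 84.8
t 3.15 pos [ 590.  -224.7  311.3] a 1.294 z [-0.  0. -1.] q [-0.555  0.266  1.316  0.     1.56  -0.278] F [-0.2  0.2  0.6] M [ 0.01 -0.01  0.03] gap 84.8
 wrist panel n 1537 rect c [ 587.1 -225.6] size [129.2   9. ] normal ang -0.274 mean [ 589.  -220.8] zmax 201.5
 wrist tin 2463 [ 724.4 -255.9] [169.5 100.8] 77.1 box [[656.0, -327.0], [755.0, -350.0], [792.0, -185.0], [694.0, -162.0]]
 wrist foot 3003 [ 587.3 -226.1] 50.0
```

View pics/wrist1.png

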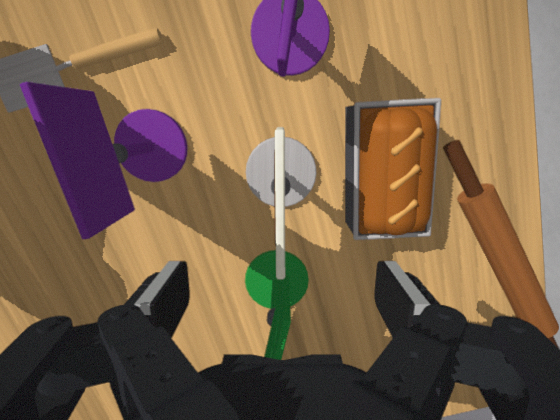

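The wrist view shows the white panel edge-on at (280,130–278), over its round foot (centre (281,172)). The tin is at (398,168) and nothing is in the way. Next: descend astride the panel, centre on it and grip gently.

```bash
python3 -m handwheel '[[-0.0053,-0.0068,0.19,0,0,0,85],[0,0,0.19,0,0,0,85],[0,0,0.19,0,0,0,85],[0,0,0,0,0,0,30],[0,0,0,0,0,0,30],[0,0,0,0,0,0,30],[0,0,0,0,0,0,2],[0,0,0,0,0,0,2],[0,0,0,0,0,0,2],[0,0,0,0,0,0,2]]' 20; python3 st.py
```

```text
t: 4.45
eef_pos: [588.1, -225.8, 170.7]
orientation: [0.0, 0.797, 0.603, -0.0]
wrist_force: [-4.6, 0.7, 5.5]
finger_gap: 7.6
t 4.45 pos [ 588.1 -225.8  170.7] a 1.296 z [ 0.    -0.001 -1.   ] q [-5.580e-01  3.460e-01  1.495e+00 -1.000e-03  1.299e+00 -2.830e-01] F [-4.6  0.7  5.5] M [0.25 0.61 0.05] gap 7.6
```

```bash
python3 -m handwheel '[[0,0,0,0,0,0.1144,2],[0,0,0,0,0,0.1144,2],[0,0,0,0,0,0.1144,2],[0,0,0,0,0,0.1144,2],[0,0,0,0,0,0.1144,2],[0,0,0,0,0,0.1144,2],[0,0,0,0,0,0.1144,2],[0,0,0,0,0,0.1144,2],[0,0,0,0,0,0.1144,2]]'; python3 st.py
```

```text
t: 5.58
eef_pos: [588.7, -226.9, 170.7]
orientation: [0.001, 0.992, -0.127, 0.001]
wrist_force: [-0.6, -2.4, 3.6]
finger_gap: 7.8
t 5.575 pos [ 588.7 -226.9  170.7] a -0.255 z [ 0.002 -0.003 -1.   ] q [-5.580e-01  3.470e-01  1.495e+00 -1.000e-03  1.297e+00  1.267e+00] F [-0.6 -2.4  3.6] M [-0.29  0.31  0.09] gap 7.8
```

Forces are small, so I carry on with the second half of the turn.

```bash
python3 -m handwheel '[[0,0,0,0,0,0.1144,2],[0,0,0,0,0,0.1144,2],[0,0,0,0,0,0.1144,2],[0,0,0,0,0,0.1144,2],[0,0,0,0,0,0.1144,2],[0,0,0,0,0,0.1144,2],[0,0,0,0,0,0.1144,2],[0,0,0,0,0,0.1144,2],[0,0,0,0,0,0.1144,2],[0,0,0,0,0,0,2],[0,0,0,0,0,0,2]]'; python3 st.py
```

```text
t: 6.95
eef_pos: [587.7, -227.5, 170.7]
orientation: [-0.001, -0.624, 0.781, -0.001]
wrist_force: [-4.8, -4.0, 5.3]
finger_gap: 7.5
t 6.95 pos [ 587.7 -227.5  170.7] a -1.794 z [-0.    -0.004 -1.   ] q [-0.559  0.346  1.495 -0.003  1.299  2.806] F [-4.8 -4.   5.3] M [-0.48  0.82 -0.06] gap 7.5
```

Full turn reached. I open, lift straight up and look.

```bash
python3 -m handwheel '[[0,0,0,0,0,0,85],[0,0,0,0,0,0,85],[0,0,0,0,0,0,85],[0,0,0,0,0,0,85],[0,0,0,0,0,0,85],[0,0,-0.1,0,0,0,85],[0,0,-0.2,0,0,0,85],[0,0,-0.2,0,0,0,85],[0,0,-0.1,0,0,0,85],[0,0,0,0,0,0,85]]'; python3 st.py
python3 - <<'E'
from fit import *
for cam in ['wrist','scene','top']:
    im,d=arm.capture(cam); fit(cam,cloud(cam,d))
    if cam=='scene': cv2.imwrite('pics/scene2.png',cv2.resize(im[140:340,80:440,::-1],None,fx=2,fy=2))
    if cam!='wrist':
        for tag,D in (('before',np.load(cam+'.npz')['P']),('after',cloud(cam,d))):
            P=D.reshape(-1,3);a=P[(np.hypot(P[:,0]-558,P[:,1]-232)<80)&(P[:,2]>120)&(P[:,2]<206)][:,:2]
            v=np.linalg.eigh(np.cov(a.T))[1][:,0]; print('other',tag,len(a),np.arctan(v[1]/v[0]).round(3))
E
```

```text
t: 8.2
eef_pos: [589.1, -226.1, 321.6]
orientation: [0.001, -0.624, 0.781, -0.003]
wrist_force: [-0.6, -0.6, -0.4]
finger_gap: 85.1
t 8.2 pos [ 589.1 -226.1  321.6] a -1.793 z [ 0.005 -0.003 -1.   ] q [-0.558  0.258  1.306  0.     1.573  2.806] F [-0.6 -0.6 -0.4] M [ 0.   -0.    0.01] gap 85.1
 wrist panel n 1487 rect c [ 586.9 -226.9] size [128.6   9.1] normal ang -0.225 mean [ 585.8 -231.1] zmax 199.2
 wrist tin 2459 [ 722.2 -255.3] [169.3  99.6] 77.2 box [[655.0, -327.0], [752.0, -349.0], [790.0, -184.0], [692.0, -162.0]]
 wrist foot 2883 [ 585.7 -226. ] 49.9
 scene panel n 1497 rect c [ 590.4 -225.9] size [130.7  14.6] normal ang -0.224 mean [ 592.7 -225.2] zmax 201.9
 scene tin 747 [ 726.3 -254.8] [170.8 101. ] 76.6 box [[657.0, -326.0], [756.0, -350.0], [795.0, -183.0], [697.0, -160.0]]
 scene foot 737 [ 582.5 -224.5] 53.8
other before 1241 -0.059
other after 1241 -0.059
 top panel n 286 rect c [ 595.  -200.3] size [78.7  8.3] normal ang -0.239 mean [ 594.2 -194.3] zmax 202.4
 top tin 440 [ 727.8 -247.8] [156.2 100.6] 76.7 box [[661.0, -312.0], [759.0, -335.0], [795.0, -183.0], [697.0, -160.0]]
 top foot 572 [ 592.3 -218.2] 57.9
other before 364 -0.055
other after 365 -0.056
```

View pics/scene2.png

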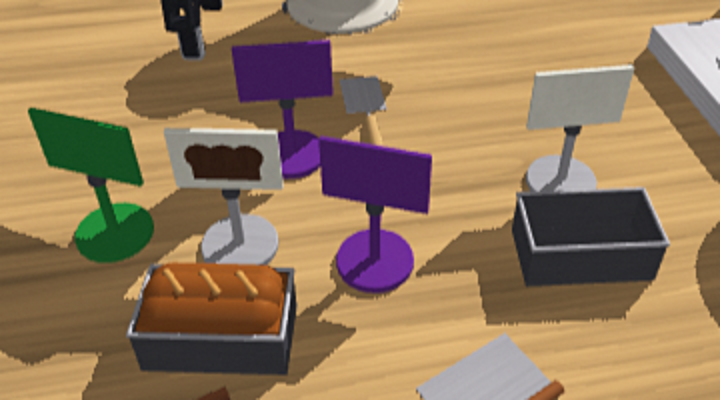

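The crop shows the dark loaf picture at (225,162) facing the loaf tin at (213,315). The other sign at (580,97) is still blank towards its tin. The panel normal is -0.225 rad, matching the tin's yaw.

```bash
python3 -c "
from bench import arm
print(arm.hand_in())"
```

```text
the job is handed in; nothing more can be done
None
```

I turned the loaf tin's sign half a turn clockwise and handed the job in after about 8.4 s of the 35 s allowed. To do it, I gripped the panel from above at its pivot with 20 N, turned it by about 3.09 rad, let go and lifted clear. The highest force I read at the wrist was about 8 N.

- **Sign:** the loaf picture now faces the tin. The panel faces -0.225 rad by the wrist and scene cameras. The tin's sides lie at -0.22 to -0.23 rad, and the line from pivot to tin is at about -0.21 rad, so they agree to about 0.01 rad.
- **Loaf tin:** it did not move; the scene camera puts its centre within 0.1 mm of where it started.
- **Other sign:** its angle is unchanged, at -0.059 rad before and after.
- **Checks that disagreed:** in the last check the top camera was partly blocked by the arm, so its fits were off: -0.239 rad for the panel and a shortened tin. The wrist camera placed the tin about 2 mm from its earlier reading, which is within calibration error. I relied on the clear scene view for the tin.

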